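# Load balance discs into the pocket carrier

### The job

Lift the gate board out of its channels in the disc carrier, lean it on the rack beside the test nest, foot against the lip and back against the bar, and draw the carrier's retainer bar fully back. Then slide every disc there is across the carrier into a pocket of its own, any pocket, without lifting it over the pocket side and without pressing hard, until it drops in flat. Last, when all are in, push the retainer bar fully home over the discs; leave the two screwdrivers where they lie.

Things in the scene. Friction and masses are not known exactly. Their poses are not given: they have to be found in the camera images.
- carrier: fixed grey disc carrier, flat top face 20 mm above this origin, at bench height under the middle of the gate line. +x is the way discs slide: loading area x -78 to -12 mm inside a 4 mm high rim (inner y +-88), gate line x = 0, row of pockets x = 35, then the retainer bar, plate ends -82 and 104, y +-92. Channel posts (22 mm long in x, 45 high over the plate) stand beyond y +-74; rails 16 high beyond y +-84, x over 22
- pocket0 (a point): centre of the floor of pocket 0, a round blind pocket 32 mm in diameter and 4.5 mm deep in the carrier's top face, at carrier x = 35 mm, y = -55.5 mm; the pockets are 37 mm apart; axes as the carrier's
- pocket1 (a point): centre of the floor of pocket 1, a round blind pocket 32 mm in diameter and 4.5 mm deep in the carrier's top face, at carrier x = 35 mm, y = -18.5 mm; the pockets are 37 mm apart; axes as the carrier's
- pocket2 (a point): centre of the floor of pocket 2, a round blind pocket 32 mm in diameter and 4.5 mm deep in the carrier's top face, at carrier x = 35 mm, y = 18.5 mm; the pockets are 37 mm apart; axes as the carrier's
- pocket3 (a point): centre of the floor of pocket 3, a round blind pocket 32 mm in diameter and 4.5 mm deep in the carrier's top face, at carrier x = 35 mm, y = 55.5 mm; the pockets are 37 mm apart; axes as the carrier's
- disc0_mid (a point): steel balance disc 0, 28 mm in diameter, 8 mm thick, 40 g: its centre, half-way up; z along its axis. It starts flat on the carrier's loading area (centre 4 mm above the plate); seated, it stands 3.5 mm proud of the plate. Two to four discs are there, all alike; absent ones read None
- disc1_mid (a point): steel balance disc 1, 28 mm in diameter, 8 mm thick, 40 g: its centre, half-way up; z along its axis. It starts flat on the carrier's loading area (centre 4 mm above the plate); seated, it stands 3.5 mm proud of the plate. Two to four discs are there, all alike; absent ones read None
- disc2_mid (a point): steel balance disc 2, 28 mm in diameter, 8 mm thick, 40 g: its centre, half-way up; z along its axis. It starts flat on the carrier's loading area (centre 4 mm above the plate); seated, it stands 3.5 mm proud of the plate. Two to four discs are there, all alike; absent ones read None
- disc3_mid (a point): steel balance disc 3, 28 mm in diameter, 8 mm thick, 40 g: its centre, half-way up; z along its axis. It starts flat on the carrier's loading area (centre 4 mm above the plate); seated, it stands 3.5 mm proud of the plate. Two to four discs are there, all alike; absent ones read None
- retainer (a joint): retainer bar 24 x 166 x 6 mm, sliding along carrier x, underside 5.5 mm above the plate: clears seated discs, is barred by a disc lying on the plate. 0 = drawn fully back (near edge at carrier x = 75 mm), 0.034 m = fully home over the discs (near edge x = 41), growing to carrier -x. Starts mostly home, over the pockets. About 1.5 N moves it; it stays where left
- retainer_knob (a point): black knob standing in the middle of the retainer bar, 14 to 18 mm thick, its foot 15 mm below and its top 10 mm above this point; this point is 26 mm above the plate; axes as the carrier's
- gate_grip (a point): gate board, stiff grey, 160 long, 105 high, 8 mm thick, 150 g, standing on the carrier plate, ends in the channels on the gate line (rises 45 mm to clear them): point mid-thickness and mid-length, 20 mm below its top edge. x across its thickness, y along its length, z up the board
- gate_foot (a point): the middle of the gate board's lower edge, 85 mm below gate_grip; axes the same
- rack: fixed steel leaning rack, origin at bench height; base 8 mm thick, x -44 to +26 mm, 140 long in y. +x is the way a board leans back. A lip (6 thick, 8 high above the base) along y, inner face at x = -37. A round back bar 10 thick, 120 long along y, axis at x = -3.6, z = 64.6; nothing is higher. A board with its foot at the lip and its back on the bar leans 20 degrees from upright
- rack_seat (a point): middle of the inner foot of the rack's lip, on the base plate (8 mm above the bench), axes as the rack's: the board's foot stands just on the +x side of it
- screwdriver_1_mid (a point): large yellow-handled screwdriver, 160 x 22 mm, lying on the bench in front of the test nest: its middle; leave it where it is
- screwdriver_2_mid (a point): small dark-handled screwdriver, 130 x 14 mm, lying beside the large one: its middle; leave it where it is

How it is judged:
On the way, in this order (a step that is already met when the one before it is completed fails the run):
1. the gate board leans on the rack, released (x of gate_foot in the frame of rack_seat between -0.002 and 0.012 m and y of gate_foot in the frame of rack_seat between -0.03 and 0.03 m and z of gate_foot in the frame of rack_seat between -0.004 and 0.008 m and angle between gate_foot's own z axis and vertical between 0.25 and 0.44 rad and x of gate_grip in the frame of rack_seat above 0.02 m and contact force between gate and the fingers below 0.1 N), for 0.4 s.
2. every disc there is lies flat in a pocket, with the retainer bar still back ((horizontal distance between disc0_mid and pocket0 below 0.0035 m or horizontal distance between disc0_mid and pocket1 below 0.0035 m or horizontal distance between disc0_mid and pocket2 below 0.0035 m or horizontal distance between disc0_mid and pocket3 below 0.0035 m) and z of each of disc0_mid, disc1_mid, disc2_mid, disc3_mid in the frame of carrier below 0.0213 m and angle between each of disc0_mid, disc1_mid, disc2_mid, disc3_mid's own z axis and vertical below 0.12 rad and (horizontal distance between disc1_mid and pocket0 below 0.0035 m or horizontal distance between disc1_mid and pocket1 below 0.0035 m or horizontal distance between disc1_mid and pocket2 below 0.0035 m or horizontal distance between disc1_mid and pocket3 below 0.0035 m) and (horizontal distance between disc2_mid and pocket0 below 0.0035 m or horizontal distance between disc2_mid and pocket1 below 0.0035 m or horizontal distance between disc2_mid and pocket2 below 0.0035 m or horizontal distance between disc2_mid and pocket3 below 0.0035 m) and (horizontal distance between disc3_mid and pocket0 below 0.0035 m or horizontal distance between disc3_mid and pocket1 below 0.0035 m or horizontal distance between disc3_mid and pocket2 below 0.0035 m or horizontal distance between disc3_mid and pocket3 below 0.0035 m) and value of joint retainer below 0.018 m), for 0.2 s.
3. the retainer bar is fully home (value of joint retainer above 0.031 m), for 0.2 s.
At the end, for the whole second after the job is handed in: Each present disc lies flat in a pocket (centres within 3.5 mm, down to 2 mm of its floor); the retainer is home within 3 mm; the gate board rests released on the rack, leaning back 14 to 25 degrees, foot within 8 mm of the lip and 30 mm of the rack's middle (all of step 1 and linear speed of gate below 0.02 m/s and (horizontal distance between disc0_mid and pocket0 below 0.0035 m or horizontal distance between disc0_mid and pocket1 below 0.0035 m or horizontal distance between disc0_mid and pocket2 below 0.0035 m or horizontal distance between disc0_mid and pocket3 below 0.0035 m) and z of each of disc0_mid, disc1_mid, disc2_mid, disc3_mid in the frame of carrier below 0.0213 m and angle between each of disc0_mid, disc1_mid, disc2_mid, disc3_mid's own z axis and vertical below 0.12 rad and (horizontal distance between disc1_mid and pocket0 below 0.0035 m or horizontal distance between disc1_mid and pocket1 below 0.0035 m or horizontal distance between disc1_mid and pocket2 below 0.0035 m or horizontal distance between disc1_mid and pocket3 below 0.0035 m) and (horizontal distance between disc2_mid and pocket0 below 0.0035 m or horizontal distance between disc2_mid and pocket1 below 0.0035 m or horizontal distance between disc2_mid and pocket2 below 0.0035 m or horizontal distance between disc2_mid and pocket3 below 0.0035 m) and (horizontal distance between disc3_mid and pocket0 below 0.0035 m or horizontal distance between disc3_mid and pocket1 below 0.0035 m or horizontal distance between disc3_mid and pocket2 below 0.0035 m or horizontal distance between disc3_mid and pocket3 below 0.0035 m) and value of joint retainer above 0.031 m); the robot touches nothing.
It fails at once if a disc is lifted over the pocket side of the carrier instead of slid ((x of disc0_mid in the frame of carrier between 0 and 0.1 m and y of disc0_mid in the frame of carrier between -0.085 and 0.085 m and z of disc0_mid in the frame of carrier above 0.036 m) or (x of disc1_mid in the frame of carrier between 0 and 0.1 m and y of disc1_mid in the frame of carrier between -0.085 and 0.085 m and z of disc1_mid in the frame of carrier above 0.036 m) or (x of disc2_mid in the frame of carrier between 0 and 0.1 m and y of disc2_mid in the frame of carrier between -0.085 and 0.085 m and z of disc2_mid in the frame of carrier above 0.036 m) or (x of disc3_mid in the frame of carrier between 0 and 0.1 m and y of disc3_mid in the frame of carrier between -0.085 and 0.085 m and z of disc3_mid in the frame of carrier above 0.036 m)).
It fails at once if a disc is pressed hard against the carrier (contact force between any of disc0, disc1, disc2, disc3 and carrier above 40 N).
It fails at once if a screwdriver is pushed more than 4 cm from its place (distance of any of screwdriver_1_mid, screwdriver_2_mid from where it was at the start of the episode above 0.04 m).
Of disc0, disc1, disc2, disc3 only 2 to 4 are there at a start; the rules pass over those that are not, and their reading is None.
At some moment in a run one of disc0, disc1, disc2, disc3 may be knocked a few centimetres aside while the robot is not near it.
It also fails if it takes over 210 s, if anything falls off the work surface, if the arm or the gripper's body presses on something with over 40 N, if the wrist force passes 120 N, or if a joint passes its speed limit or range.

### The arm

A 6-joint arm with a two-finger parallel gripper is mounted at the origin on a cart in front of the work surface, level with it; the furniture and walls round the work are solid. World frame = base frame: x ahead of the robot, y to its left, z up, the work surface at z = 0. Lengths are in m, angles in rad, forces in N, time in s.
With the tool pointing down it reaches from about 0.425 to 0.95 m from the base axis. Payload 3.5 kg.
Tool frame: the origin (TCP) lies between the finger pads; the fingertips stand 19 mm ahead of it and the grasp point (between the pads) is the TCP (ctrl.nose_length is the distance from the TCP to the fingertips, in m); z points along the fingers, y is the line along which they close (so a half turn about z gives the same grasp; the last joint's range is limited). The gripper opens to 85 mm and grips with 20 to 120 N. Pads are 22 mm wide; open, the fingers measure 114 mm over their backs; the gripper's body (76 mm by 85 mm) begins 54 mm behind the grasp point. The pads swing forward as they close: fully open they stand 13 mm farther back than shut.
Start: joints at [1.199, 0.286, 1.577, -0, 1.279, -0.15], TCP at [0.148, 0.658, 0.25] pointing down, gripper open.
Joint ranges: [-2.77, 2.77], [-0.9, 2.22], [0.21, 2.48], [-1.53, 4.67], [0.24, 2.81], [-2.84, 2.84]. Speed limits (rad/s): [2.79, 2.79, 3.14, 3.14, 3.14, 3.14].

### API

Orientations are given as a unit quaternion [x, y, z, w].
In Python, from plant import ctrl gives the robot as it stands.
- The arm moves only by the tool apply_moves, never from a script. Its argument "series" is a list of rows, each a list of 6 numbers: the shift along the world's x, y, z scaled (see below), then the turn, a rotation vector about the world's x, y, z scaled (see below). A call has 1 to 20 rows; each row is the pose to reach, as a shift and turn from the pose commanded when the call began; what a row does not reach only later rows make up. The controller multiplies each number of a shift by 0.8 m and each number of a turn by 45 degrees. A row lasts 1/8 s, in which the tool goes at most 62.5 mm and 10.7 degrees, less where a joint would pass 70% of its speed; a pose out of reach is approached as far as the arm can. A call with a number of a shift or a turn outside -1 to 1 is refused whole. A call with a gripper value outside its range is refused whole. "jaw" is the opening, from 0 (shut) to 1 (fully open), set as the call begins (left out, the last holds). The fingers move at their own pace and stop on an object; "squeeze" is the grip in N (left out, the last holds). Time passes only in rows, so rows that repeat a pose let the fingers close. It gives the time, the measured TCP pose, the force, the opening and the grip force at its end, in the units of the state.
- ctrl.get_state(): the state, without advancing time (a new reading comes with each control period).
- ctrl.read_camera(name): name is "scene" or "top" or "wrist"; returns the picture (420x560x3 uint8, red, green, blue); there is no depth.
- ctrl.get_calibration(name): a dict with "fx", "fy", "cx", "cy" (pixels), "dist_coeffs" ([k1, k2, p1, p2, k3] as OpenCV has them; the pictures are not rectified), "xyz" and "orientation" of the camera in the world; the wrist camera has in their place "hand_eye" (4x4, takes a point from camera to tool coordinates, whose origin is the TCP and whose axes are the flange's). Camera axes: x right, y up, looking along -z (the intrinsics and any distortion apply to the point x, -y, -z); pixel columns grow to the right and rows downward; lengths in m; the calibration is good to about 2 mm. A picture is of the moment at which its call begins: read the wrist's pose just before it. get_calibration takes no time and is no camera call.
- ctrl.sign_off(): hands the job in; it is judged then, once.
Trained networks look in the newest picture that a camera, given by its name, has taken for a name from the list of things; names that differ only in an ending like _2 or _b are one class to them, and where a whole thing is asked for, a point or a joint stands for the part that bears it (a point fixed in the world has none). Each returns a list of dicts, best first, with "p" (0 to 1); they miss things now and then, are a little off and sometimes report something else, mostly with a low value. They report only what shows in the picture. A call takes as long as a camera call.
- ctrl.boxes_of(thing, camera): "xy" ([column, row] as shares, 0 to 1, of the picture: columns of its width, rows of its height, amid what is visible of it).
- ctrl.silhouettes(thing, camera): "pixels" (420x560 bool, what is visible of it) and "xy" ([column, row] as shares, 0 to 1, of the picture: columns of its width, rows of its height, amid what is visible of it).
The state is a dict: "time": time; "qpos": joint angles; "dq": joint speeds; "joint_efforts": joint torques, N m; "eef_pos": TCP position; "tcp_rot": TCP orientation; "contact_force": force on the tool from outside, world axes, zero at the start; "wrist_torque": the same for the moment, N m; "opening": opening from 0.0 (shut) to 1.0 (fully open); "finger_force": force on a finger pad.
Only numpy, scipy, OpenCV 4.12 (cv2) and the standard library are available. Lean on these libraries where they do the work, as an engineer would, in place of code of your own. Each camera call takes 0.05 s, during which the arm holds its last target. There are 200 camera calls.

## Working session

There is one attempt and no reset: what is moved stays moved. The work goes in short steps, Python scripts to look and compute and a tool call to move; the robot and the scene stay as the last step left them, time stands still between calls to the robot, and variables do not carry over. Pictures are saved under pics/ and viewed, at most 14 in all, crops included, and the job is handed in when it is done.

Besides the shell and the picture viewer there is one more tool, called after "Request:" as a command line: name --pt "numbers of a row" for each row, then --argument value for the rest. apply_moves: Moves the arm, as the interface text tells. Shifts and turns lie within -1 to 1; 1 stands for 0.8 m of shift or 45 degrees of turn. Its arguments: {"type":"object","properties":{"series":{"type":"array"},"jaw":{"type":"number"},"squeeze":{"type":"number"}},"required":["series"]}

```bash
ls; mkdir -p pics; cat > h.py <<'E'
import numpy as np, cv2
from scipy.spatial.transform import Rotation as R
from plant import ctrl
def cam(name, st=None):
    c=ctrl.get_calibration(name)
    K=np.array([[c['fx'],0,c['cx']],[0,c['fy'],c['cy']],[0,0,1.]]); d=np.array(c['dist_coeffs'],float)
    T=np.eye(4)
    if 'hand_eye' in c:
        st=st or ctrl.get_state()
        W=np.eye(4);W[:3,:3]=R.from_quat(st['tcp_rot']).as_matrix();W[:3,3]=st['eef_pos'];T=W@np.array(c['hand_eye'])
    else:
        T[:3,:3]=R.from_quat(c['orientation']).as_matrix();T[:3,3]=c['xyz']
    return K,d,T
def ray(cm,uv):
    K,d,T=cm; p=cv2.undistortPoints(np.array([[uv]],float),K,d)[0,0]
    v=T[:3,:3]@np.array([p[0],-p[1],-1]); return T[:3,3],v/np.linalg.norm(v)
def onz(cm,uv,z):
    o,v=ray(cm,uv); return o+v*(z-o[2])/v[2]
def proj(cm,P):
    K,d,T=cm; P=np.atleast_2d(P); q=(P-T[:3,3])@T[:3,:3]; q=q*[1,-1,-1]
    return cv2.projectPoints(q,np.zeros(3),np.zeros(3),K,d)[0][:,0]
def tri(rays):
    A=0;b=0
    for o,v in rays:
        M=np.eye(3)-np.outer(v,v);A=A+M;b=b+M@o
    return np.linalg.solve(A,b)
def px(d): return np.array(d['xy'])*[560,420]
def save(img,n): cv2.imwrite('pics/'+n+'.png',img[:,:,::-1])
E
python3 - <<'E'
from h import *
print(ctrl.get_state())
for n in('scene','top','wrist'):
    save(ctrl.read_camera(n),n+'0'); c=cam(n); print(n,c[0][0,0],c[1],c[2].round(3).tolist())
    for t in ['carrier','disc0_mid','gate_grip','retainer_knob','rack','screwdriver_1_mid']:
        print(t,[(px(o).round(1).tolist(),round(o['p'],2)) for o in ctrl.boxes_of(t,n)][:6])
E
python3 -c "
import cv2,numpy as np
a=[cv2.imread('pics/%s0.png'%n) for n in('scene','top')]
"
```

```text
pics
{'time': 0.0, 'qpos': array([ 1.19894443e+00,  2.87174822e-01,  1.57814708e+00, -5.78118842e-06,
        1.27858616e+00, -1.50030074e-01]), 'dq': array([-0.0025672 , -0.00119661, -0.00038196,  0.00041365, -0.00011007,
       -0.00080257]), 'joint_efforts': array([-3.12065731e-04, -4.05987668e+01, -2.92619491e+01, -1.26012378e-04,
        5.89506497e-03, -2.56721311e-09]), 'eef_pos': array([0.1482775 , 0.65790017, 0.24895721]), 'tcp_rot': array([ 1.10682758e-01,  9.93855114e-01, -1.11922626e-03, -2.96002236e-04]), 'contact_force': array([ 0.54766913,  0.30539309, -0.23288991]), 'wrist_torque': array([-0.00282031,  0.01157109, -0.01372343]), 'finger_force': 0.0, 'opening': 0.997469833349326}
scene 452.1033950337838 [-0.06363994  0.          0.          0.          0.        ] [[0.448, 0.541, -0.712, -0.083], [-0.894, 0.287, -0.345, -0.202], [0.018, 0.791, 0.612, 0.628], [0.0, 0.0, 0.0, 1.0]]
carrier [([367.2, 254.3], 0.74)]
disc0_mid [([363.5, 256.4], 0.68), ([320.3, 255.7], 0.55)]
gate_grip [([357.0, 222.7], 0.61), ([367.2, 253.2], 0.6)]
retainer_knob [([385.2, 253.3], 0.72)]
rack [([185.6, 212.0], 0.88)]
screwdriver_1_mid [([203.1, 270.1], 0.58)]
top 386.1370807625631 [-0.04763906  0.          0.          0.          0.        ] [[-0.0, 0.996, -0.093, 0.462], [-1.0, 0.001, 0.009, 0.122], [0.009, 0.093, 0.996, 0.925], [0.0, 0.0, 0.0, 1.0]]
carrier [([361.8, 200.7], 0.78)]
disc0_mid [([360.8, 200.2], 0.59), ([328.6, 221.3], 0.5)]
gate_grip [([350.7, 197.1], 0.85), ([189.3, 219.7], 0.44)]
retainer_knob [([371.6, 196.4], 0.55)]
rack [([191.3, 219.0], 0.72)]
screwdriver_1_mid [([246.0, 275.8], 0.79)]
wrist 308.59179727496297 [0.01773045 0.         0.         0.         0.        ] [[0.22, -0.939, -0.263, 0.083], [0.976, 0.212, 0.06, 0.674], [-0.001, -0.27, 0.963, 0.374], [0.0, 0.0, 0.0, 1.0]]
carrier []
disc0_mid []
gate_grip []
retainer_knob []
rack []
screwdriver_1_mid []
```

View pics/scene0.png

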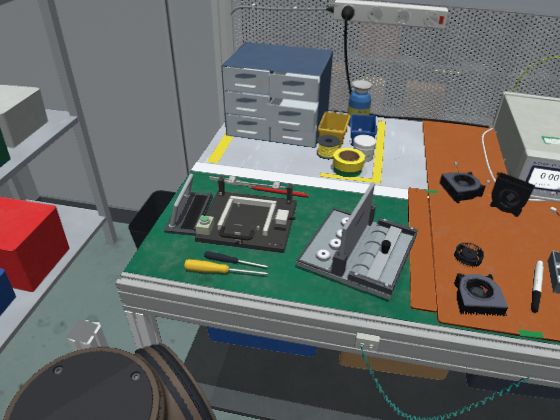

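View pics/top0.png

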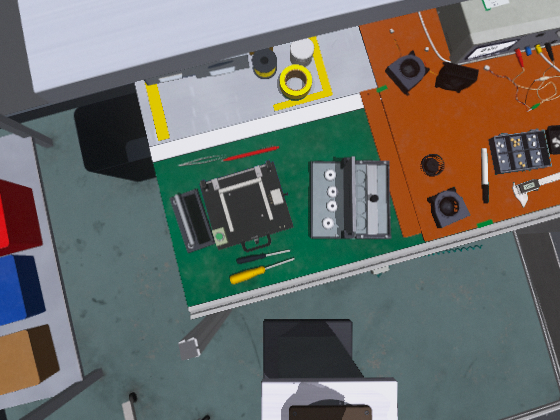

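The scene shows the carrier (~358,250) with gate standing; the top view shows four discs at about (330,175), (333,191), (333,206), (328,222), gate near (351,197), the knob at (374,199), and the rack at (192,219) left of the nest. Screwdrivers are at (265,257) and (250,274).

```bash
python3 - <<'E'
from h import *
c=cam('top')
for n,uv,z in [('discs',(330,175),.028),('d',(333,191),.028),('d',(333,206),.028),('d',(328,222),.028),('gate',(351,197),.125),('knob',(374,199),.056),('rack',(192,219),.03),('rc1',(173,194),0.008),('rc2',(186,250),.008)]:
    print(n,onz(c,uv,z).round(3))
im=ctrl.read_camera('top')
cv2.imwrite('pics/topcrop.png',cv2.resize(im[145:295,160:400,::-1],None,fx=3.3,fy=3.3,interpolation=cv2.INTER_CUBIC))
w=ctrl.get_calibration('wrist');print(np.array(w['hand_eye']).round(3))
E
```

```text
discs [ 0.631 -0.003  0.028]
d [ 0.593 -0.009  0.028]
d [ 0.558 -0.009  0.028]
d [0.52  0.003 0.028]
gate [ 0.566 -0.033  0.125]
knob [ 0.571 -0.099  0.056]
rack [0.527 0.32  0.03 ]
rc1 [0.588 0.371 0.008]
rc2 [0.455 0.337 0.008]
[[ 0.     0.963  0.27   0.068]
 [ 1.    -0.     0.001  0.   ]
 [ 0.001  0.27  -0.963 -0.124]
 [ 0.     0.     0.     1.   ]]
```

View pics/topcrop.png

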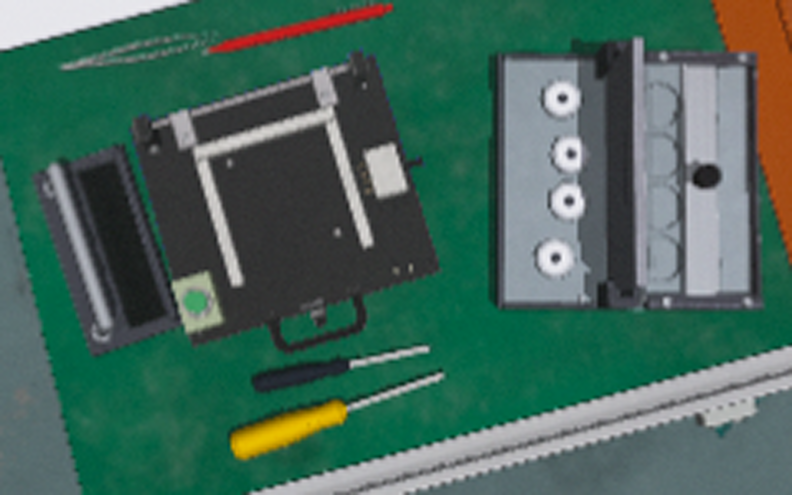

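Request:
apply_moves --pt "0.39 -0.51 0.03 0 0 0.28" --pt "0.39 -0.51 0.03 0 0 0.28" --pt "0.39 -0.51 0.03 0 0 0.28" --pt "0.39 -0.51 0.03 0 0 0.28" --pt "0.39 -0.51 0.03 0 0 0.28" --pt "0.39 -0.51 0.03 0 0 0.28" --pt "0.39 -0.51 0.03 0 0 0.28" --pt "0.39 -0.51 0.03 0 0 0.28" --pt "0.39 -0.51 0.03 0 0 0.28" --pt "0.39 -0.51 0.03 0 0 0.28" --pt "0.39 -0.51 0.03 0 0 0.28"

```text
time: 2.48
eef_pos: [0.4596, 0.2515, 0.2741]
tcp_rot: [0.0, 1.0, 0.0, -0.0]
contact_force: [-0.0, -0.8, -0.3]
opening: 1.001
finger_force: 0.0
```

```bash
python3 - <<'E'
from h import *
import pickle
st=ctrl.get_state(); im=ctrl.read_camera('wrist'); save(im,'w1'); pickle.dump(st,open('w1.pkl','wb'))
print(st['eef_pos'],st['tcp_rot'],st['opening'],st['qpos'])
E
```

```text
[0.45958583 0.2515294  0.27413843] [ 1.69998977e-04  9.99999910e-01  1.76950768e-04 -3.47202938e-04] 1.000548069315056 [ 3.06719965e-01 -6.85965551e-02  1.91904108e+00  5.69166763e-04
  1.29170322e+00 -1.26389331e+00]
```

Request:
apply_moves --pt "0.04 -0.32 0 0 0 0" --pt "0.04 -0.32 0 0 0 0" --pt "0.04 -0.32 0 0 0 0" --pt "0.04 -0.32 0 0 0 0" --pt "0.04 -0.32 0 0 0 0" --pt "0.04 -0.32 0 0 0 0" --pt "0.04 -0.32 0 0 0 0"

```text
time: 3.4
eef_pos: [0.4923, -0.0037, 0.2742]
tcp_rot: [-0.0, 1.0, 0.0, -0.0]
contact_force: [-1.0, 0.3, -0.1]
opening: 1.002
finger_force: 0.0
```

```bash
python3 - <<'E'
from h import *
import pickle
st=ctrl.get_state(); im=ctrl.read_camera('wrist'); save(im,'w2'); pickle.dump(st,open('w2.pkl','wb'))
print(st['eef_pos'],st['tcp_rot'],st['opening'])
a=cv2.imread('pics/w1.png');b=cv2.imread('pics/w2.png')
E
```

```text
[ 0.49225098 -0.00368325  0.27419239] [-4.21812334e-04  9.99999868e-01  2.52044265e-04 -1.47364102e-04] 1.0017219687058374
```

View pics/w1.png

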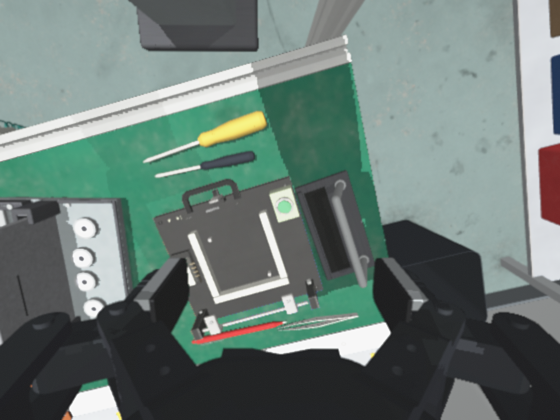

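View pics/w2.png

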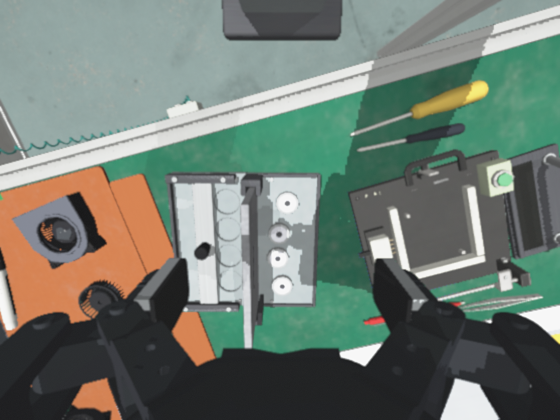

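w1 shows the rack at ~(340,230) with its bar on the side away from the nest (+y); w2 shows carrier corners about (167,175), (321,175), (316,304), pockets near column 229, knob (203,251), gate top edge along column ~252, discs at (288,203), (280,234), (278,258), (282,286).

```bash
python3 - <<'E'
from h import *
a=cv2.imread('pics/w1.png');b=cv2.imread('pics/w2.png')
A=cv2.resize(a[165:295,290:380],None,fx=3.5,fy=3.5,interpolation=cv2.INTER_CUBIC)
B=cv2.resize(b[165:335,165:325],None,fx=3,fy=3,interpolation=cv2.INTER_CUBIC)
C=np.zeros((max(A.shape[0],B.shape[0]),A.shape[1]+B.shape[1],3),np.uint8)
C[:B.shape[0],:B.shape[1]]=B;C[:A.shape[0],B.shape[1]:]=A
print(B.shape,A.shape);cv2.imwrite('pics/comp.png',C)
E
```

```text
(510, 480, 3) (455, 315, 3)
```

View pics/comp.png

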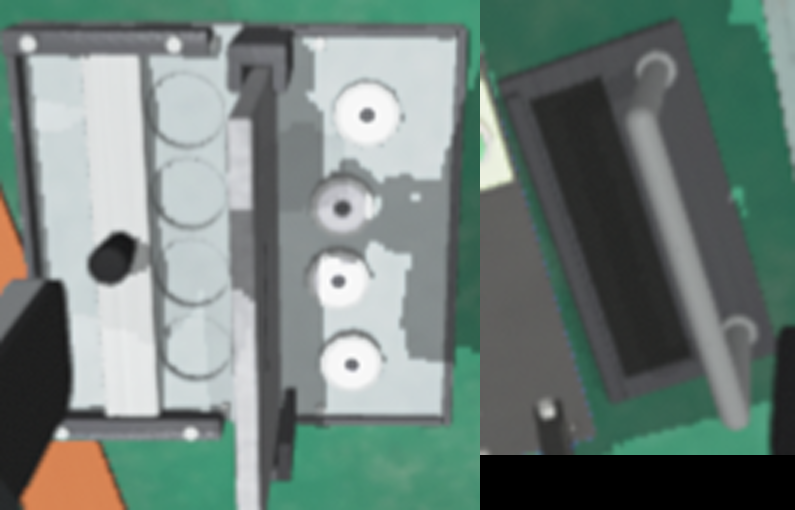

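comp shows pocket rings at crop (187,109), (191,193), (194,270), (196,345), disc holes (367,114), (342,207), (338,280), (351,363), and the rack base corners (500,85), (680,22), (775,355), (615,400) with its lip on the nest side and bar toward +y.

```bash
cat > fit.py <<'E'
from h import *
import pickle
from scipy.optimize import least_squares
C={n:cam('wrist',pickle.load(open(n+'.pkl','rb'))) for n in('w1','w2')}; C['top']=cam('top')
w2=lambda u,v:np.array([u,v])/3+165-0.33
w1=lambda u,v:np.array([u-480,v])/3.5+[290,165]-.36
tp=lambda u,v:np.array([u,v])/3.3+[160,145]-.35
def fit(obs,x0,dz=True):
    def P(p,m): c,s=np.cos(p[2]),np.sin(p[2]); return np.array([p[0]+c*m[0]-s*m[1],p[1]+s*m[0]+c*m[1],m[2]+p[3]])
    f=lambda p:np.concatenate([proj(C[k],P(p,m))[0]-uv for k,m,uv in obs]+[[0 if dz else 1e4*p[3]]])
    r=least_squares(f,x0,loss='soft_l1'); print(r.x.round(4),np.degrees(r.x[2]).round(2)); print(f(r.x)[:-1].reshape(-1,2).round(1).tolist()); return r.x
E
python3 - <<'E'
from fit import *
py=[-.0555,-.0185,.0185,.0555]
obs=[('w2',(.035,y,.02),w2(*q)) for y,q in zip(py,[(187,109),(191,193),(194,270),(196,345)])]
obs+=[('w2',(-.082,-.092,.024),w2(466,27)),('w2',(-.082,.092,.024),w2(448,420))]
ot=[('top',(.035,y,.02),tp(*q)) for y,q in zip(py[::-1],[(663,103),(663,155),(663,207),(663,258)])]
ot+=[('top',(-.082,.092,.024),tp(497,55)),('top',(-.082,-.092,.024),tp(500,305))]
print('carrier');
x0=[.57,-.03,-1.57,0]
fit(obs,x0,False);fit(ot,x0,False);c=fit(obs+ot,x0)
orr=[('w1',(.026,.07,.008),w1(680,22)),('w1',(.026,-.07,.008),w1(775,355)),('w1',(-.0435,.07,.016),w1(500,85)),('w1',(-.0435,-.07,.016),w1(615,400)),('w1',(-.0036,.06,.0646),w1(643,115)),('w1',(-.0036,-.06,.0646),w1(736,415))]
ort=[('top',(.026,.07,.008),tp(95,355)),('top',(.026,-.07,.008),tp(35,175)),('top',(-.0435,.07,.016),tp(178,322)),('top',(-.0435,-.07,.016),tp(120,147)),('top',(-.0036,.06,.0646),tp(105,327)),('top',(-.0036,-.06,.0646),tp(55,167))]
print('rack');x0=[.52,.34,1.82,0]
fit(orr,x0,False);fit(ort,x0,False);fit(orr+ort,x0)
print('discs')
d2=[(367,114),(342,207),(338,280),(351,363)];d1=[(85,228),(83,258),(87,282),(94,308)];dt=[(556,258),(568,202),(570,155),(562,99)]
for a,b,t in zip(d2,d1,dt):
    print(onz(C['w2'],w2(*a),.028).round(4),onz(C['w1'],b,.028).round(4),onz(C['top'],tp(*t),.028).round(4),tri([ray(C['w2'],w2(*a)),ray(C['w1'],b),ray(C['top'],tp(*t))]).round(4))
print('knob',tri([ray(C['w2'],w2(103,262)),ray(C['top'],tp(707,174))]),onz(C['w2'],w2(103,262),.056),onz(C['top'],tp(707,174),.056))
E
```

```text
carrier
[ 0.5752 -0.0371 -1.5769 -0.    ] -90.35
[[-0.4, -0.2], [-0.6, -0.5], [-0.5, 0.2], [-0.2, 0.4], [0.9, -0.5], [1.3, 1.3]]
[ 0.5746 -0.0404 -1.5755 -0.    ] -90.27
[[-0.6, 0.4], [-0.3, -0.0], [-0.1, -0.3], [0.1, -0.1], [0.8, -0.9], [0.2, 0.9]]
[ 0.5759 -0.0381 -1.5768 -0.0028] -90.34
[[-0.7, -0.2], [-0.9, -0.7], [-0.9, -0.1], [-0.5, -0.1], [-0.2, -0.3], [0.4, 0.6], [-1.8, 0.1], [-1.6, -0.4], [-1.3, -0.7], [-1.1, -0.6], [-0.2, -1.2], [-1.0, 0.4]]
rack
[ 0.5244  0.3344  1.9025 -0.    ] 109.01
[[0.6, -0.7], [1.1, -0.3], [0.2, 0.1], [-0.7, 4.4], [-1.5, -2.5], [0.0, 3.6]]
[ 0.5227  0.3325  1.9069 -0.    ] 109.26
[[-1.1, 0.7], [-1.0, -0.3], [1.0, 0.9], [0.1, -1.8], [1.2, 0.9], [-0.2, -1.2]]
[ 0.5254  0.3359  1.9059 -0.0093] 109.2
[[0.1, -1.0], [0.3, -2.7], [0.9, -0.4], [-0.4, 1.8], [-1.8, -3.5], [-0.6, 0.4], [-1.6, -0.5], [-1.2, -0.9], [0.2, -0.1], [-0.4, -2.3], [0.6, -0.3], [-0.5, -1.8]]
discs
[0.5198 0.0043 0.028 ] [0.52   0.0053 0.028 ] [0.5182 0.0029 0.028 ] [0.5195 0.0039 0.0272]
[ 0.5606 -0.0061  0.028 ] [ 0.5609 -0.0041  0.028 ] [ 0.5579 -0.0061  0.028 ] [ 0.56   -0.0056  0.0275]
[ 0.5942 -0.0078  0.028 ] [ 0.5954 -0.0047  0.028 ] [ 0.5916 -0.008   0.028 ] [ 0.5943 -0.0072  0.0266]
[ 0.6344 -0.0021  0.028 ] [ 0.6345 -0.0016  0.028 ] [ 0.632  -0.0028  0.028 ] [ 0.6331 -0.0019  0.0291]
knob [ 0.57476518 -0.10064773  0.05341734] [ 0.57364655 -0.10119896  0.056     ] [ 0.57451473 -0.09871243  0.056     ]
```

Request:
apply_moves --pt "0.05 -0.043 -0.03 0 0 0" --pt "0.104 -0.043 -0.08 0 0 0" --pt "0.104 -0.043 -0.14 0 0 0" --pt "0.104 -0.043 -0.17 0 0 0" --pt "0.104 -0.043 -0.19 0 0 0" --pt "0.104 -0.043 -0.2025 0 0 0" --pt "0.104 -0.043 -0.2025 0 0 0" --jaw 1 --squeeze 30

```text
time: 4.32
eef_pos: [0.5757, -0.0395, 0.1125]
tcp_rot: [0.001, 1.0, -0.0, 0.0]
contact_force: [0.3, 1.3, -0.0]
opening: 0.994
finger_force: 0.0
```

Request:
apply_moves --pt "0 0 0 0 0 0" --pt "0 0 0 0 0 0" --pt "0 0 0 0 0 0" --pt "0 0 0 0 0 0" --pt "0 0 0 0 0 0" --pt "0 0 0 0 0 0" --pt "0 0 0 0 0 0" --pt "0 0 0 0 0 0" --jaw 0

```text
time: 5.32
eef_pos: [0.5758, -0.0394, 0.1126]
tcp_rot: [0.001, 1.0, 0.001, 0.0]
contact_force: [0.1, 3.8, 3.2]
opening: 0.088
finger_force: 32.6
```

```bash
cat > ov.py <<'E'
from fit import *
def rack_ov(p,name):
    c,s=np.cos(p[2]),np.sin(p[2]); W=lambda x,y,z:np.array([p[0]+c*x-s*y,p[1]+s*x+c*y,z])
    out=[]
    for k,img,(r0,r1,c0,c1) in(('w1','pics/w1.png',(155,300,285,385)),('top','pics/top0.png',(180,260,160,225))):
        sc=4 if k=='w1' else 6
        im=cv2.resize(cv2.imread(img)[r0:r1,c0:c1],None,fx=sc,fy=sc,interpolation=cv2.INTER_CUBIC)
        for ln,col in(([(-.044,-.07,.008),(.026,-.07,.008),(.026,.07,.008),(-.044,.07,.008)],(0,0,255)),([(-.043,-.07,.016),(-.037,-.07,.016),(-.037,.07,.016),(-.043,.07,.016)],(0,255,0)),([(-.0036,-.06,.0696),(-.0036,.06,.0696)],(255,255,0))):
            q=proj(C[k],np.array([W(*m) for m in ln])); q=((q-[c0,r0]+.5)*sc-.5)
            cv2.polylines(im,[np.round(q).astype(int)],True,col,1)
        out.append(im)
    h=max(o.shape[0] for o in out); out=[np.pad(o,((0,h-o.shape[0]),(0,0),(0,0))) for o in out]
    cv2.imwrite('pics/%s.png'%name,np.hstack(out))
E
python3 -c "
from ov import *
rack_ov([.5238,.3335,1.9045],'ov1')"
```

```text
(no output)
```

View pics/ov1.png

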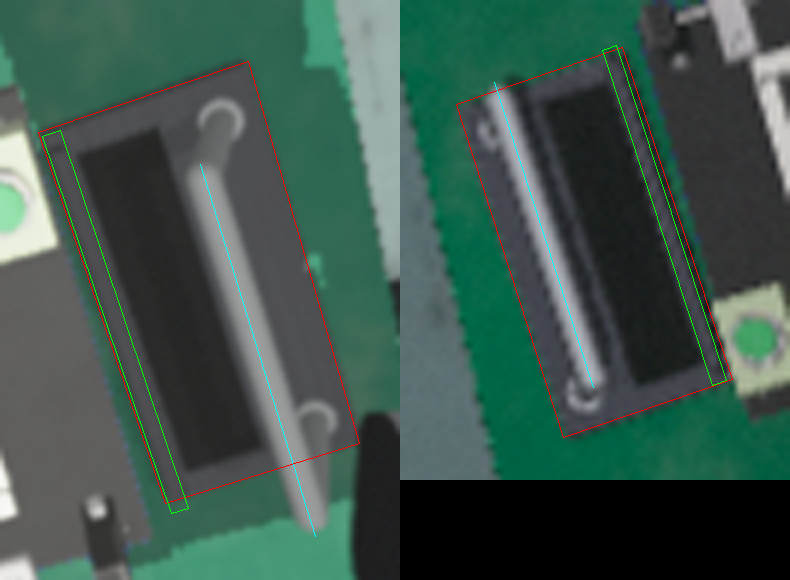

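Request:
apply_moves --pt "0 0 0.02 0 0 0" --pt "0 0 0.04 0 0 0" --pt "0 0 0.06 0 0 0" --pt "0 0 0.08 0 0 0" --pt "0 0 0.12 0 0 0" --pt "0 0 0.16 0 0 0" --pt "0 0 0.18 0 0 0" --pt "0 0 0.18 0 0 0"

```text
time: 6.32
eef_pos: [0.5764, -0.0405, 0.2583]
tcp_rot: [0.001, 1.0, -0.001, 0.002]
contact_force: [-0.4, 0.2, -2.7]
opening: 0.085
finger_force: 32.0
```

The rack overlay fits both views within about 1 mm, and the gate is lifted with the grip force steady. Now computing the placement.

```bash
python3 - <<'E'
from h import *
st=ctrl.get_state(); p=np.array(st['eef_pos']); Rm=R.from_quat(st['tcp_rot']); print(p,Rm.as_matrix().round(3).tolist())
a=1.9045; rx=np.array([np.cos(a),np.sin(a),0]); ry=np.array([-rx[1],rx[0],0]); o=np.array([.5238,.3335,0]); z=np.array([0,0,1])
t=np.radians(17); foot=o-.032*rx+.0105*z; T=foot+.0925*(np.sin(t)*rx+np.cos(t)*z)
yt=Rm.as_matrix()[:,1]; yaw=a-np.arctan2(yt[1],yt[0])
# commanded pose assumed = ideal tool-down
rot=(R.from_rotvec(t*ry)*R.from_rotvec(yaw*z)).as_rotvec()
print('target',T,'shift',((T-p)/.8).round(4),'yaw',np.degrees(yaw),'turn',(np.degrees(rot)/45).round(4))
E
```

```text
[ 0.57641116 -0.04049658  0.25834716] [[-1.0, 0.002, 0.004], [0.002, 1.0, -0.002], [-0.004, -0.002, -1.0]]
target [0.52542319 0.32881776 0.09895819] shift [-0.0637  0.4616 -0.1992] yaw 19.225941766410266 turn [-0.3743 -0.0627  0.4241]
```

Request:
apply_moves --pt "0 0.05 0.02 0 0 0" --pt "0 0.12 0.02 0 0 0.05" --pt "-0.02 0.19 0.02 -0.09 -0.015 0.15" --pt "-0.03 0.26 0.02 -0.18 -0.03 0.25" --pt "-0.05 0.33 0.02 -0.28 -0.05 0.35" --pt "-0.06 0.4 0.02 -0.374 -0.063 0.424" --pt "-0.064 0.44 0.0 -0.374 -0.063 0.424" --pt "-0.064 0.46 -0.02 -0.374 -0.063 0.424" --pt "-0.064 0.462 -0.05 -0.374 -0.063 0.424" --pt "-0.064 0.462 -0.06 -0.374 -0.063 0.424" --pt "-0.064 0.462 -0.06 -0.374 -0.063 0.424" --pt "-0.064 0.462 -0.06 -0.374 -0.063 0.424"

```text
time: 7.82
eef_pos: [0.5252, 0.3292, 0.2094]
tcp_rot: [-0.164, 0.975, -0.145, 0.025]
contact_force: [0.1, 0.3, -1.8]
opening: 0.089
finger_force: 32.0
```

```bash
python3 - <<'E'
from h import *
st=ctrl.get_state(); p=np.array(st['eef_pos']); M=R.from_quat(st['tcp_rot']).as_matrix(); print(p,M.round(3).tolist(),st['qpos'].round(2))
T=np.array([0.52542319,0.32881776,0.09895819]); print(((T-p)/.8).round(4), np.degrees(np.arccos(-M[2,2])),np.degrees(np.arctan2(-M[1,2],-M[0,2])))
for n in('scene','top'): save(ctrl.read_camera(n),n+'1')
a=cv2.imread('pics/scene1.png')[120:290,130:330];b=cv2.imread('pics/top1.png')[150:290,130:270]
a=cv2.resize(a,None,fx=2.2,fy=2.2);b=cv2.resize(b,None,fx=2.5,fy=2.5)
h=max(a.shape[0],b.shape[0]);cv2.imwrite('pics/p1.png',np.hstack([np.pad(o,((0,h-o.shape[0]),(0,0),(0,0))) for o in(a,b)]))
E
```

```text
[0.5252322  0.32918973 0.20935904] [[-0.945, -0.312, 0.097], [-0.327, 0.904, -0.275], [-0.002, -0.292, -0.956]] [ 0.5   0.25  1.72 -0.31  1.24 -1.29]
[ 0.0002 -0.0005 -0.138 ] 16.983899506151324 109.4163997205912
```

View pics/p1.png

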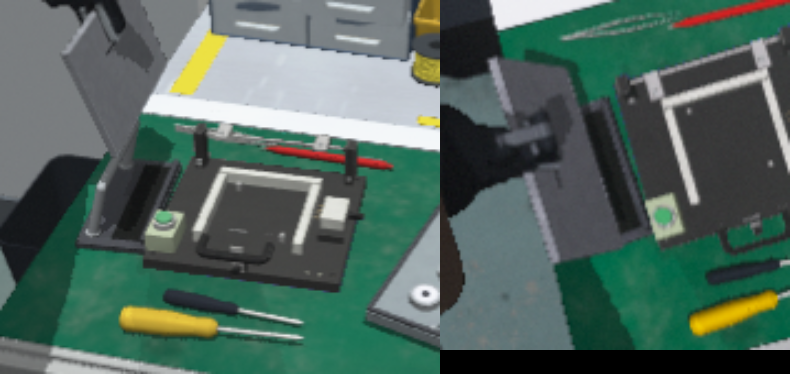

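p1 shows the board held above the rack and tilted back over the bar, aligned with the lip; the way down is clear.

Request:
apply_moves --pt "0 0 -0.03 0 0 0" --pt "0 0 -0.06 0 0 0" --pt "0 0 -0.09 0 0 0" --pt "0 0 -0.11 0 0 0" --pt "0 0 -0.125 0 0 0" --pt "0 0 -0.132 0 0 0" --pt "0 0 -0.138 0 0 0" --pt "0 0 -0.138 0 0 0" --pt "0 0 -0.138 0 0 0"

```text
time: 9.05
eef_pos: [0.5247, 0.3298, 0.0985]
tcp_rot: [-0.164, 0.975, -0.146, 0.025]
contact_force: [0.1, 0.2, -1.6]
opening: 0.09
finger_force: 32.0
```

Request:
apply_moves --pt "0 0 0 0 0 0" --pt "0 0 0 0 0 0" --pt "0 0 0 0 0 0" --pt "0 0 0 0 0 0" --pt "0 0 0 0 0 0" --pt "0 0 0 0 0 0" --jaw 0.6

```text
time: 9.8
eef_pos: [0.5244, 0.3296, 0.0979]
tcp_rot: [-0.164, 0.975, -0.146, 0.025]
contact_force: [-0.2, 0.3, -0.2]
opening: 0.598
finger_force: 0.0
```

Request:
apply_moves --pt "-0.003 0.008 0.027 0 0 0" --pt "-0.006 0.016 0.055 0 0 0" --pt "-0.01 0.03 0.1 0 0 0" --pt "-0.019 0.055 0.191 0 0 0" --pt "-0.019 0.055 0.191 0 0 0" --pt "-0.019 0.055 0.191 0.374 0.063 -0.424" --pt "-0.019 0.0 0.191 0.374 0.063 -0.424" --pt "-0.019 -0.06 0.191 0.374 0.063 -0.424" --pt "-0.019 -0.12 0.191 0.374 0.063 -0.424" --pt "0.0 -0.2 0.191 0.374 0.063 -0.424" --pt "0.0 -0.25 0.191 0.374 0.063 -0.424" --pt "0.0 -0.35 0.191 0.374 0.063 -0.424" --pt "0.0 -0.42 0.191 0.374 0.063 -0.424" --pt "0.0 -0.42 0.191 0.374 0.063 -0.424" --pt "0.0 -0.42 0.191 0.374 0.063 -0.424"

```text
time: 11.68
eef_pos: [0.5241, -0.0067, 0.25]
tcp_rot: [0.002, 1.0, 0.0, -0.001]
contact_force: [0.2, 1.1, 0.6]
opening: 0.599
finger_force: 0.0
```

```bash
python3 - <<'E'
from h import *
import pickle
st=ctrl.get_state(); print(st['eef_pos'],R.from_quat(st['tcp_rot']).as_matrix().round(4).tolist(),st['qpos'].round(2))
pickle.dump(st,open('w3.pkl','wb')); save(ctrl.read_camera('wrist'),'w3')
for n in('scene','top'): save(ctrl.read_camera(n),n+'2')
f=lambda n,r0,r1,c0,c1,s:cv2.resize(cv2.imread('pics/%s.png'%n)[r0:r1,c0:c1],None,fx=s,fy=s,interpolation=cv2.INTER_CUBIC)
I=[f('scene2',155,260,150,240,2.6),f('top2',180,265,155,235,3.2),f('w3',150,340,160,360,1.5)]
I=[f('scene2',155,255,155,225,2.9),f('top2',180,265,160,225,3.2),f('w3',140,330,150,370,1.65)]
h=max(o.shape[0] for o in I);J=np.hstack([np.pad(o,((0,h-o.shape[0]),(0,0),(0,0))) for o in I]);print(J.shape,[o.shape for o in I]);cv2.imwrite('pics/p2.png',J)
E
```

```text
[ 0.52414965 -0.00673446  0.25001924] [[-1.0, 0.0038, -0.0011], [0.0038, 1.0, 0.0007], [0.0011, 0.0007, -1.0]] [-0.21 -0.05  1.94  0.    1.25 -1.77]
(314, 774, 3) [(290, 203, 3), (272, 208, 3), (314, 363, 3)]
```

View pics/p2.png

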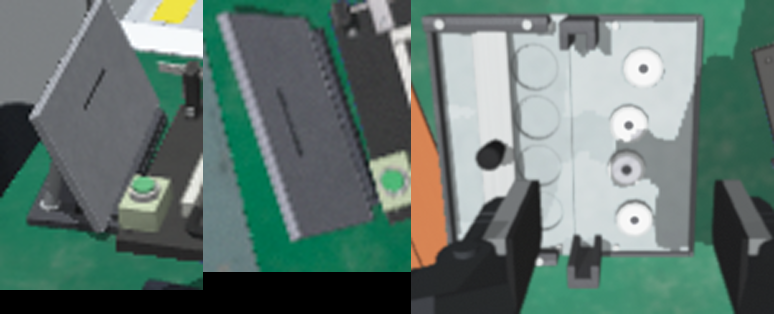

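p2 shows the board leaning on the rack, foot at the lip, and all four discs and pockets visible (disc holes at crop (643,69), (629,125), (626,170), (634,220); knob (491,155)). Next: the retainer knob.

Request:
apply_moves --pt "0.03 -0.06 -0.06 0 0 0" --pt "0.063 -0.117 -0.12 0 0 0" --pt "0.063 -0.117 -0.18 0 0 0" --pt "0.063 -0.117 -0.22 0 0 0" --pt "0.063 -0.117 -0.244 0 0 0" --pt "0.063 -0.117 -0.244 0 0 0"

```text
time: 12.58
eef_pos: [0.5743, -0.0985, 0.0544]
tcp_rot: [0.0, 1.0, 0.0, -0.001]
contact_force: [0.6, -1.0, 0.3]
opening: 0.603
finger_force: 0.0
```

Request:
apply_moves --pt "0 0 0 0 0 0" --pt "0 0 0 0 0 0" --pt "0 0 0 0 0 0" --pt "0 0 0 0 0 0" --pt "0 0 0 0 0 0" --jaw 0 --squeeze 20

```text
time: 13.2
eef_pos: [0.5763, -0.1002, 0.0577]
tcp_rot: [0.001, 1.0, -0.0, 0.002]
contact_force: [-0.9, 1.9, 6.7]
opening: 0.178
finger_force: 22.7
```

Request:
apply_moves --pt "0 -0.004 0.005 0 0 0" --pt "0 -0.01 0.005 0 0 0" --pt "0 -0.016 0.005 0 0 0" --pt "0 -0.022 0.005 0 0 0" --pt "0 -0.028 0.005 0 0 0" --pt "0 -0.033 0.005 0 0 0" --pt "0 -0.033 0.005 0 0 0"

```text
time: 14.08
eef_pos: [0.576, -0.1246, 0.0578]
tcp_rot: [0.002, 1.0, 0.002, 0.002]
contact_force: [9.0, 5.5, -10.5]
opening: 0.178
finger_force: 21.9
```

Request:
apply_moves --pt "-0.001 -0.003 -0.002 0 0 0" --pt "-0.001 -0.006 -0.002 0 0 0" --pt "-0.001 -0.006 -0.002 0 0 0"

```text
time: 14.45
eef_pos: [0.5759, -0.1249, 0.0578]
tcp_rot: [0.003, 1.0, 0.006, 0.003]
contact_force: [9.0, 20.2, -0.9]
opening: 0.186
finger_force: 23.2
```

Request:
apply_moves --pt "0 0 0 0 0 0" --pt "0 0 0 0 0 0" --pt "0 0 0 0 0 0" --pt "0 0 0 0 0 0" --jaw 0.45

```text
time: 14.95
eef_pos: [0.5739, -0.1317, 0.058]
tcp_rot: [0.001, 1.0, -0.0, 0.0]
contact_force: [1.1, 0.2, -0.4]
opening: 0.449
finger_force: 0.0
```

Request:
apply_moves --pt "0 0 0.03 0 0 0" --pt "0 0 0.08 0 0 0" --pt "0 0.03 0.14 0 0 0" --pt "-0.05 0.08 0.19 0 0 0" --pt "-0.09 0.14 0.19 0 0 0" --pt "-0.09 0.14 0.19 0 0 0" --pt "-0.09 0.14 0.19 0 0 0" --pt "-0.09 0.14 0.19 0 0 0" --jaw 1

```text
time: 15.95
eef_pos: [0.5027, -0.0201, 0.2098]
tcp_rot: [0.002, 1.0, -0.0, 0.0]
contact_force: [0.2, -0.3, -0.3]
opening: 1.002
finger_force: 0.0
```

```bash
cat > look.py <<'E'
from h import *
import pickle,sys
n=sys.argv[1]
st=ctrl.get_state(); im=ctrl.read_camera('wrist'); save(im,n); pickle.dump(st,open(n+'.pkl','wb'))
print(np.array(st['eef_pos']).round(4),R.from_quat(st['tcp_rot']).as_rotvec().round(3),'nose',ctrl.nose_length)
cm=cam('wrist',st); S=[(round(o['p'],2),int(o['pixels'].sum()),px(o).round(1).tolist(),onz(cm,px(o),.028)[:2].round(4).tolist()) for o in ctrl.silhouettes('disc0_mid','wrist')]
for s in S: print(s)
g=cv2.cvtColor(im,cv2.COLOR_RGB2GRAY)
h=cv2.HoughCircles(g,cv2.HOUGH_GRADIENT_ALT,1.5,8,param1=200,param2=.7,minRadius=4,maxRadius=30)
if h is not None:
    for q in h[0]: print('circle',q.round(1),onz(cm,q[:2],.028)[:2].round(4),onz(cm,q[:2],.02)[:2].round(4))
r=[int(v) for v in sys.argv[2:6]]
if r: cv2.imwrite('pics/%sc.png'%n,cv2.resize(cv2.imread('pics/%s.png'%n)[r[0]:r[1],r[2]:r[3]],None,fx=3.2,fy=3.2,interpolation=cv2.INTER_CUBIC))
E
python3 look.py w4 150 335 150 370
```

```text
[ 0.5027 -0.0201  0.2098] [ 0.005  3.142 -0.   ] nose 0.019
(0.86, 542, [303.6, 210.6], [0.5222, 0.0034])
circle [ 33.  246.   21.4] [ 0.5603 -0.2813] [ 0.5635 -0.2881]
circle [234.  238.5  15. ] [ 0.5527 -0.0696] [ 0.5558 -0.0709]
circle [232.5 205.5  15.1] [ 0.5166 -0.0696] [ 0.5187 -0.0709]
circle [234.  268.5  13.6] [ 0.5875 -0.0711] [ 0.5915 -0.0725]
circle [265.5 192.   16.3] [ 0.5025 -0.0355] [ 0.5043 -0.0359]
circle [235.5 297.   14.1] [ 0.6223 -0.0709] [ 0.6272 -0.0723]
circle [304.5 208.5  13. ] [0.52   0.0043] [0.5222 0.0049]
circle [292.5 274.5  12. ] [ 0.5948 -0.0075] [ 0.599  -0.0072]
circle [297.  306.   11.1] [ 0.6339 -0.0021] [ 0.6391 -0.0017]
circle [294.  246.   12.2] [ 0.5614 -0.0061] [ 0.5647 -0.0058]
circle [213.  351.   12.1] [ 0.6936 -0.1002] [ 0.7003 -0.1024]
circle [465.   94.5   9.5] [0.411  0.1506] [0.4104 0.155 ]
circle [514.5 117.    6.7] [0.4313 0.1997] [0.4313 0.2054]
```

```bash
cat > ref.py <<'E'
from h import *
import pickle
from scipy.optimize import minimize
from scipy.ndimage import map_coordinates
th=np.linspace(0,2*np.pi,90,endpoint=False)
def load(n):
    g=cv2.GaussianBlur(cv2.cvtColor(cv2.imread('pics/%s.png'%n),cv2.COLOR_BGR2GRAY).astype(float),(0,0),.8)
    return g,cam('wrist',pickle.load(open(n+'.pkl','rb')))
def ring(g,cm,c,r,z): 
    q=proj(cm,np.c_[c[0]+r*np.cos(th),c[1]+r*np.sin(th),np.full(90,z)]); return map_coordinates(g,[q[:,1],q[:,0]],order=1,mode='nearest')
def pockets(g,cm,x0=(.575,-.038,-1.5765),z=.02,use=range(4)):
    P=lambda p:[(p[0]+np.cos(p[2])*.035-np.sin(p[2])*y,p[1]+np.sin(p[2])*.035+np.cos(p[2])*y) for y in np.array([-.0555,-.0185,.0185,.0555])[list(use)]]
    f=lambda p:sum(np.mean(np.minimum(ring(g,cm,c,.016,z)-.5*ring(g,cm,c,.0185,z)-.5*ring(g,cm,c,.0135,z),0)) for c in P(p))
    best=min((minimize(f,np.array(x0)+[a,b,0],method='Nelder-Mead',options=dict(initial_simplex=np.array(x0)+[a,b,0]+np.array([[0,0,0],[.002,0,0],[0,.002,0],[0,0,.01]]))) for a in(-.003,0,.003) for b in(-.003,0,.003)),key=lambda r:r.fun)
    return best.x,best.fun,np.array(P(best.x))
def disc(g,cm,c0,z=.028):
    # dark hole centroid near c0
    q=proj(cm,[c0[0],c0[1],z])[0]; u,v=np.round(q).astype(int); w=g[v-7:v+8,u-7:u+8]; yy,xx=np.mgrid[v-7:v+8,u-7:u+8]
    m=np.clip(np.percentile(w,60)-25-w,0,None)*(np.hypot(xx-q[0],yy-q[1])<6); return onz(cm,((m*xx).sum()/m.sum(),(m*yy).sum()/m.sum()),z)[:2]
E
python3 - <<'E'
from ref import *
for n in('w2','w3','w4'):
    g,cm=load(n); use={'w2':range(4),'w3':(0,1,2),'w4':range(4)}[n]
    x,f,P=pockets(g,cm,use=use); print(n,x.round(4),np.degrees(x[2]).round(2),round(f,1),P.round(4).tolist())
    print([disc(g,cm,c).round(4).tolist() for c in((.520,.0043),(.5606,-.0061),(.5945,-.0076),(.6342,-.0021))])
E
```

```text
w2 [ 0.5754 -0.0375 -1.572 ] -90.07 -59.3 [[0.5199, -0.0724], [0.5569, -0.0725], [0.5939, -0.0725], [0.6309, -0.0726]]
[[0.5202, 0.0042], [0.5609, -0.0061], [0.5947, -0.0078], [0.635, -0.0019]]
w3 [ 0.5759 -0.0373 -1.5783] -90.43 -47.8 [[0.5201, -0.0719], [0.5571, -0.0722], [0.5941, -0.0724]]
[[0.5202, 0.0045], [0.5609, -0.0057], [0.5946, -0.0075], [0.635, -0.0016]]
w4 [ 0.5754 -0.0373 -1.5758] -90.29 -88.7 [[0.5198, -0.072], [0.5568, -0.0722], [0.5938, -0.0724], [0.6308, -0.0726]]
[[0.5202, 0.0043], [0.5608, -0.006], [0.595, -0.0068], [0.635, -0.0018]]
```

Request:
apply_moves --pt "0.022 0.03 -0.06 0 0 0" --pt "0.022 0.0305 -0.13 0 0 0" --pt "0.022 0.0305 -0.18 0 0 0" --pt "0.022 0.0305 -0.195 0 0 0" --pt "0.022 0.0305 -0.205 0 0 0" --pt "0.022 0.0305 -0.21 0 0 0" --pt "0.022 0.0305 -0.21 0 0 0" --jaw 0.43

```text
time: 16.92
eef_pos: [0.5206, 0.005, 0.0431]
tcp_rot: [0.001, 1.0, -0.0, 0.001]
contact_force: [-0.0, -0.0, -0.4]
opening: 0.434
finger_force: 0.0
```

Request:
apply_moves --pt "0 0 -0.0015 0 0 0" --pt "0 0 -0.0025 0 0 0" --pt "0 0 -0.0025 0 0 0"

```text
time: 17.3
eef_pos: [0.5197, 0.0053, 0.0401]
tcp_rot: [0.001, 1.0, -0.0, 0.0]
contact_force: [-0.4, 0.7, 0.4]
opening: 0.426
finger_force: 0.0
```

Request:
apply_moves --pt "0 0 0 0 0 0" --pt "0 0 0 0 0 0" --pt "0 0 0 0 0 0" --pt "0 0 0 0 0 0" --jaw 0 --squeeze 20

```text
time: 17.8
eef_pos: [0.5198, 0.0053, 0.0402]
tcp_rot: [0.001, 1.0, 0.0, 0.0]
contact_force: [-1.4, -0.3, 3.7]
opening: 0.311
finger_force: 19.7
```

Request:
apply_moves --pt "0 0 0.001 0 0 0" --pt "0 -0.012 0.001 0 0 0" --pt "0 -0.024 0.001 0 0 0" --pt "0 -0.036 0.001 0 0 0" --pt "0 -0.048 0.001 0 0 0" --pt "0 -0.06 0.001 0 0 0" --pt "0 -0.072 0.001 0 0 0" --pt "0 -0.082 0.001 0 0 0" --pt "0 -0.09 0.001 0 0 0" --pt "0 -0.0965 0.001 0 0 0" --pt "0 -0.0965 0.001 0 0 0" --pt "0 -0.0965 0.001 0 0 0"

```text
time: 19.3
eef_pos: [0.5196, -0.0718, 0.0407]
tcp_rot: [0.001, 1.0, 0.0, -0.0]
contact_force: [0.1, 0.3, -0.2]
opening: 0.312
finger_force: 19.7
```

Held disc is over pocket 0 (TCP y −0.0718 versus −0.072). Release, rise a little and look.

Request:
apply_moves --pt "0 0 0 0 0 0" --pt "0 0 0 0 0 0" --pt "0 0 0 0 0 0" --pt "0 0 0.02 0 0 0" --pt "0 0 0.06 0 0 0" --pt "0 0.03 0.12 0 0 0" --pt "-0.02 0.065 0.19 0 0 0" --pt "-0.02 0.065 0.21 0 0 0" --pt "-0.02 0.065 0.21 0 0 0" --pt "-0.02 0.065 0.21 0 0 0" --jaw 0.43

```text
time: 20.55
eef_pos: [0.5028, -0.0202, 0.2069]
tcp_rot: [0.001, 1.0, 0.0, -0.002]
contact_force: [-0.7, -0.1, 0.6]
opening: 0.428
finger_force: 0.0
```

```bash
python3 look.py w5 140 325 150 370; python3 - <<'E'
from ref import *
g,cm=load('w5')
print([disc(g,cm,c).round(4).tolist() for c in((.5608,-.006),(.5948,-.0072),(.635,-.0018))], disc(g,cm,(.5198,-.072),.0235))
E
```

```text
[ 0.5028 -0.0202  0.2069] [-4.000e-03 -3.139e+00 -1.000e-03] nose 0.019
(0.73, 601, [231.6, 209.5], [0.5196, -0.0702])
circle [231.  241.5  18.6] [ 0.5545 -0.0724] [ 0.5576 -0.0737]
circle [231.  208.5  14.4] [ 0.5186 -0.0707] [ 0.5208 -0.0721]
circle [ 33.  253.5  18.8] [ 0.5671 -0.2802] [ 0.5705 -0.2871]
circle [294.  247.5  11.9] [ 0.5614 -0.0062] [ 0.5647 -0.0058]
circle [292.5 276.   12. ] [ 0.5946 -0.0075] [ 0.5988 -0.0072]
circle [297.  307.5  11.2] [ 0.6333 -0.0022] [ 0.6385 -0.0017]
circle [483. 306.  22.] [0.6309 0.2031] [0.6361 0.209 ]
circle [240.   18.   15.7] [ 0.3477 -0.0549] [ 0.3454 -0.0559]
circle [490.5 415.5  11. ] [0.7826 0.2366] [0.7917 0.2434]
circle [ 72.  415.5  14. ] [ 0.7816 -0.277 ] [ 0.7908 -0.2838]
circle [546.   67.5  10.1] [0.389  0.2167] [0.3877 0.2229]
[[0.5607, -0.0059], [0.5945, -0.007], [0.6348, -0.0018]] [ 0.51989343 -0.07191095]
```

View pics/w5c.png

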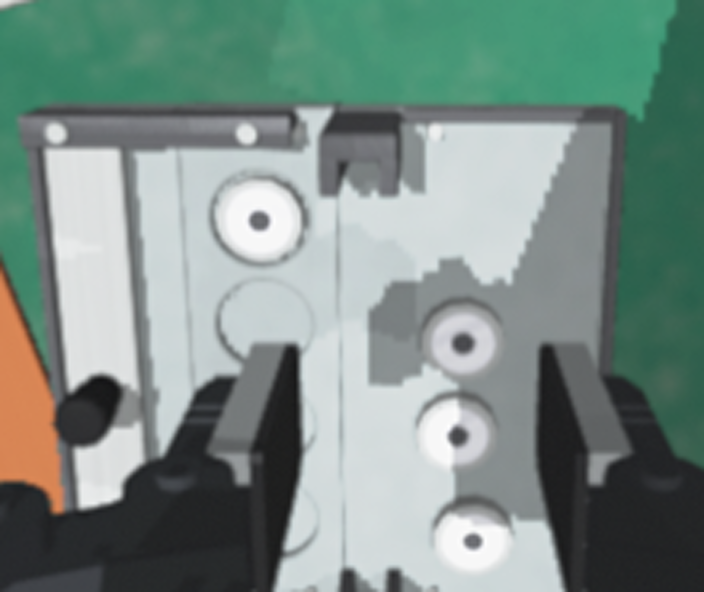

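Disc 0 sits in pocket 0 (crop (259,220), ring concentric). Next, disc 1.

Request:
apply_moves --pt "0.05 0.017 -0.06 0 0 0" --pt "0.072 0.017 -0.13 0 0 0" --pt "0.072 0.017 -0.18 0 0 0" --pt "0.072 0.017 -0.195 0 0 0" --pt "0.072 0.017 -0.204 0 0 0" --pt "0.072 0.017 -0.208 0 0 0" --pt "0.072 0.017 -0.208 0 0 0" --pt "0.072 0.017 -0.208 0 0 0" --jaw 0.43

```text
time: 21.65
eef_pos: [0.562, -0.0065, 0.0436]
tcp_rot: [0.001, 1.0, -0.0, 0.001]
contact_force: [-1.0, 0.6, -0.2]
opening: 0.428
finger_force: 0.0
```

Request:
apply_moves --pt "0 0 0 0 0 0" --pt "0 0 0 0 0 0" --pt "0 0 0 0 0 0" --pt "0 0 0 0 0 0" --jaw 0

```text
time: 22.15
eef_pos: [0.5619, -0.0064, 0.0435]
tcp_rot: [0.001, 1.0, -0.0, 0.001]
contact_force: [-0.7, -0.3, 6.2]
opening: 0.301
finger_force: 19.7
```

Request:
apply_moves --pt "0 0 0.001 0 0 0" --pt "0 -0.01 0.001 0 0 0" --pt "-0.0025 -0.022 0.001 0 0 0" --pt "-0.0049 -0.034 0.001 0 0 0" --pt "-0.0049 -0.046 0.001 0 0 0" --pt "-0.0049 -0.058 0.001 0 0 0" --pt "-0.0049 -0.068 0.001 0 0 0" --pt "-0.0049 -0.076 0.001 0 0 0" --pt "-0.0049 -0.082 0.001 0 0 0" --pt "-0.0049 -0.082 0.001 0 0 0" --pt "-0.0049 -0.082 0.001 0 0 0"

```text
time: 23.52
eef_pos: [0.5566, -0.0723, 0.0424]
tcp_rot: [0.001, 1.0, -0.0, -0.001]
contact_force: [0.1, -1.0, -0.6]
opening: 0.308
finger_force: 19.7
```

Request:
apply_moves --pt "0 0 0 0 0 0" --pt "0 0 0 0 0 0" --pt "0 0 0 0 0 0" --pt "0 0 0.02 0 0 0" --pt "0 0 0.06 0 0 0" --pt "-0.02 0.03 0.12 0 0 0" --pt "-0.08 0.065 0.19 0 0 0" --pt "-0.08 0.065 0.21 0 0 0" --pt "-0.08 0.065 0.21 0 0 0" --pt "-0.08 0.065 0.21 0 0 0" --jaw 0.43

```text
time: 24.78
eef_pos: [0.4932, -0.0201, 0.2108]
tcp_rot: [0.001, 1.0, -0.0, -0.0]
contact_force: [0.1, -0.4, -0.0]
opening: 0.43
finger_force: 0.0
```

```bash
python3 look.py w6 140 325 150 370; python3 - <<'E'
from ref import *
g,cm=load('w6')
print([disc(g,cm,c).round(4).tolist() for c in((.5947,-.0072),(.635,-.0018))], disc(g,cm,(.5198,-.072),.0235),disc(g,cm,(.5568,-.0722),.0235))
E
```

```text
[ 0.4932 -0.0201  0.2108] [-3.000e-03 -3.141e+00  0.000e+00] nose 0.019
(0.8, 511, [232.9, 214.6], [0.5172, -0.0697])
circle [231.  214.5  18. ] [ 0.5171 -0.0716] [ 0.5195 -0.073 ]
circle [ 34.5 250.5  16.4] [ 0.5565 -0.2814] [ 0.56   -0.2882]
circle [ 34.5 250.5  26.8] [ 0.5565 -0.2814] [ 0.56   -0.2882]
circle [ 66.  198.   25.8] [ 0.4993 -0.2379] [ 0.5012 -0.2435]
circle [232.5 247.5  13.5] [ 0.5539 -0.0717] [ 0.5572 -0.073 ]
circle [214.5 255.   18.7] [ 0.5625 -0.0914] [ 0.5661 -0.0933]
circle [297.  312.   11.2] [ 0.6327 -0.0018] [ 0.6381 -0.0013]
circle [178.5 277.5  13. ] [ 0.5891 -0.1324] [ 0.5934 -0.1353]
circle [292.5 280.5  11.5] [ 0.5931 -0.0072] [ 0.5975 -0.0069]
circle [496.5 120.   16.4] [0.4242 0.1842] [0.4241 0.1895]
circle [466.5 108.   17. ] [0.4132 0.1544] [0.4128 0.159 ]
circle [ 72. 414.  14.] [ 0.7758 -0.2804] [ 0.785  -0.2872]
circle [489.  414.   12.2] [0.7762 0.2384] [0.7853 0.2451]
circle [237.  187.5  11. ] [ 0.4886 -0.0643] [ 0.4902 -0.0654]
circle [541.5  78.    9.7] [0.3879 0.2174] [0.3869 0.2236]
circle [279.  340.5  10.5] [ 0.6706 -0.0223] [ 0.677  -0.0224]
[[0.5943, -0.007], [0.6346, -0.0018]] [ 0.51982937 -0.07194167] [ 0.55885444 -0.07174599]
```

View pics/w6c.png

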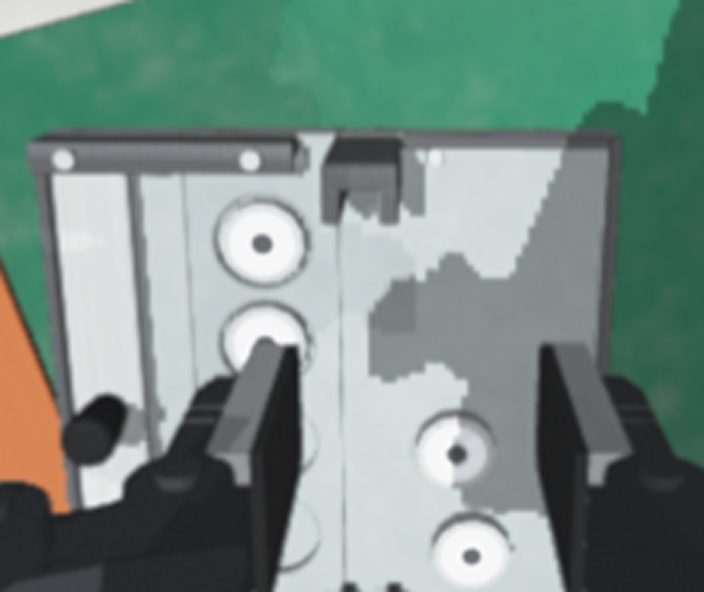

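Disc 1 looks seated in pocket 1 (ring visible at its left; the finger hides its hole). Next, disc 2.

Request:
apply_moves --pt "0.06 0.016 -0.03 0 0 0" --pt "0.11 0.016 -0.08 0 0 0" --pt "0.126 0.016 -0.15 0 0 0" --pt "0.126 0.016 -0.19 0 0 0" --pt "0.126 0.016 -0.205 0 0 0" --pt "0.126 0.016 -0.212 0 0 0" --pt "0.126 0.016 -0.215 0 0 0" --pt "0.126 0.016 -0.215 0 0 0" --jaw 0.43

```text
time: 25.88
eef_pos: [0.595, -0.0073, 0.0405]
tcp_rot: [0.001, 1.0, -0.0, 0.001]
contact_force: [0.1, 0.0, 0.6]
opening: 0.43
finger_force: 0.0
```

Request:
apply_moves --pt "0 0 0 0 0 0" --pt "0 0 0 0 0 0" --pt "0 0 0 0 0 0" --pt "0 0 0 0 0 0" --jaw 0

```text
time: 26.38
eef_pos: [0.5951, -0.0073, 0.0407]
tcp_rot: [0.001, 1.0, -0.0, 0.001]
contact_force: [-1.4, 0.3, 6.7]
opening: 0.308
finger_force: 19.9
```

Request:
apply_moves --pt "0 0 0.001 0 0 0" --pt "0 -0.01 0.001 0 0 0" --pt "-0.001 -0.022 0.001 0 0 0" --pt "-0.001 -0.034 0.001 0 0 0" --pt "-0.001 -0.046 0.001 0 0 0" --pt "-0.001 -0.058 0.001 0 0 0" --pt "-0.001 -0.068 0.001 0 0 0" --pt "-0.001 -0.076 0.001 0 0 0" --pt "-0.001 -0.0815 0.001 0 0 0" --pt "-0.001 -0.0815 0.001 0 0 0" --pt "-0.001 -0.0815 0.001 0 0 0"

```text
time: 27.75
eef_pos: [0.593, -0.0727, 0.0393]
tcp_rot: [0.001, 1.0, -0.0, -0.0]
contact_force: [1.5, -0.9, -0.4]
opening: 0.313
finger_force: 19.7
```

Request:
apply_moves --pt "0 0 0 0 0 0" --pt "0 0 0 0 0 0" --pt "0 0 0 0 0 0" --pt "0 0 0.02 0 0 0" --pt "0 0 0.06 0 0 0" --pt "-0.02 0.03 0.12 0 0 0" --pt "-0.06 0.065 0.19 0 0 0" --pt "-0.115 0.065 0.21 0 0 0" --pt "-0.115 0.065 0.21 0 0 0" --pt "-0.115 0.065 0.21 0 0 0" --jaw 1

```text
time: 29.0
eef_pos: [0.5015, -0.0204, 0.2078]
tcp_rot: [0.001, 1.0, -0.0, 0.0]
contact_force: [0.1, 0.6, 0.3]
opening: 1.004
finger_force: 0.0
```

```bash
python3 look.py w7 140 325 150 370 | grep -v circle; python3 - <<'E'
from ref import *
g,cm=load('w7')
print(disc(g,cm,(.635,-.0018)), [disc(g,cm,c,.0235).round(4).tolist() for c in((.5198,-.072),(.5568,-.0722),(.5938,-.0724))])
E
```

```text
[ 0.5015 -0.0204  0.2078] [ 3.000e-03  3.141e+00 -0.000e+00] nose 0.019
(0.91, 527, [231.1, 207.8], [0.5175, -0.071])
[ 0.63490077 -0.00188097] [[0.52, -0.072], [0.5558, -0.0724], [0.5929, -0.0728]]
```

Request:
apply_moves --pt "0.07 0.023 -0.02 0 0 0" --pt "0.14 0.023 -0.06 0 0 0" --pt "0.1665 0.023 -0.12 0 0 0" --pt "0.1665 0.023 -0.18 0 0 0" --pt "0.1665 0.023 -0.2 0 0 0" --pt "0.1665 0.023 -0.207 0 0 0" --pt "0.1665 0.023 -0.21 0 0 0" --pt "0.1665 0.023 -0.21 0 0 0" --jaw 0.43

```text
time: 30.1
eef_pos: [0.6358, -0.0022, 0.0421]
tcp_rot: [0.001, 1.0, -0.0, 0.002]
contact_force: [0.6, 0.3, 0.7]
opening: 0.43
finger_force: 0.0
```

Request:
apply_moves --pt "0 0 0 0 0 0" --pt "0 0 0 0 0 0" --pt "0 0 0 0 0 0" --pt "0 0 0 0 0 0" --jaw 0

```text
time: 30.6
eef_pos: [0.6357, -0.0021, 0.042]
tcp_rot: [0.001, 1.0, -0.0, 0.001]
contact_force: [-1.2, 0.1, 6.0]
opening: 0.309
finger_force: 19.8
```

Request:
apply_moves --pt "0 0 0.001 0 0 0" --pt "0 -0.01 0.001 0 0 0" --pt "-0.003 -0.022 0.001 0 0 0" --pt "-0.005 -0.034 0.001 0 0 0" --pt "-0.005 -0.046 0.001 0 0 0" --pt "-0.005 -0.058 0.001 0 0 0" --pt "-0.005 -0.07 0.001 0 0 0" --pt "-0.005 -0.08 0.001 0 0 0" --pt "-0.005 -0.088 0.001 0 0 0" --pt "-0.005 -0.088 0.001 0 0 0" --pt "-0.005 -0.088 0.001 0 0 0"

```text
time: 31.98
eef_pos: [0.6305, -0.0727, 0.0403]
tcp_rot: [0.001, 1.0, -0.0, 0.0]
contact_force: [1.7, -1.1, -0.7]
opening: 0.305
finger_force: 19.7
```

Request:
apply_moves --pt "0 0 0 0 0 0" --pt "0 0 0 0 0 0" --pt "0 0 0 0 0 0" --pt "0 0 0.02 0 0 0" --pt "0 0 0.06 0 0 0" --pt "-0.02 0.03 0.12 0 0 0" --pt "-0.06 0.065 0.19 0 0 0" --pt "-0.12 0.065 0.21 0 0 0" --pt "-0.16 0.065 0.21 0 0 0" --pt "-0.16 0.065 0.21 0 0 0" --jaw 0.43

```text
time: 33.22
eef_pos: [0.5012, -0.02, 0.2101]
tcp_rot: [0.001, 1.0, -0.0, 0.001]
contact_force: [0.2, -1.0, -0.6]
opening: 0.426
finger_force: 0.0
```

Request:
apply_moves --pt "0 0 0 0 0 0" --pt "0 0 0 0 0 0" --pt "0 0 0 0 0 0" --jaw 1

```text
time: 33.6
eef_pos: [0.5031, -0.0205, 0.2085]
tcp_rot: [0.001, 1.0, 0.0, -0.0]
contact_force: [0.1, -0.2, 0.4]
opening: 0.995
finger_force: 0.0
```

```bash
python3 look.py w8 150 335 150 370 | grep -v circle; python3 - <<'E'
from ref import *
g,cm=load('w8')
print([disc(g,cm,c,.0235).round(4).tolist() for c in((.5198,-.072),(.5568,-.0722),(.5938,-.0724),(.6308,-.0726))])
E
```

```text
[ 0.5031 -0.0205  0.2085] [-3.000e-03 -3.141e+00 -0.000e+00] nose 0.019
(0.73, 566, [231.2, 205.1], [0.5162, -0.0709])
[[0.52, -0.072], [0.5559, -0.0724], [0.593, -0.0728], [0.6301, -0.0728]]
```

View pics/w8c.png

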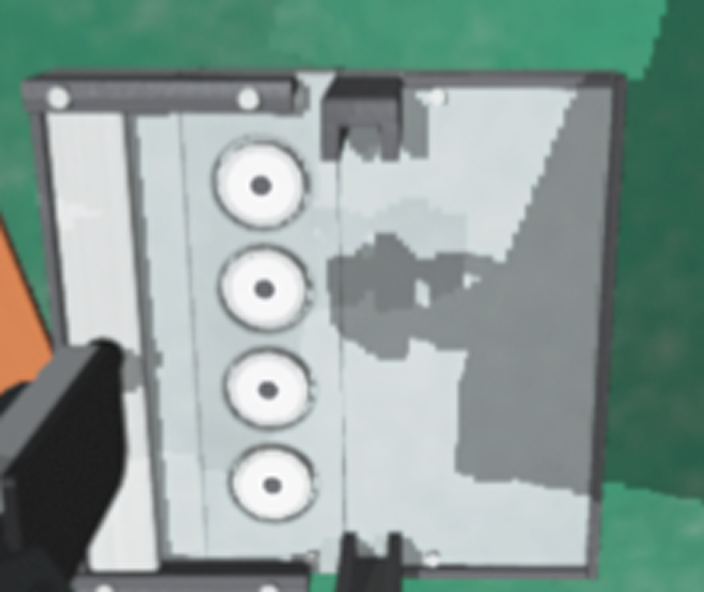

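All four discs are concentric in their pockets (crop (261,185), (264,289), (268,390), (272,485)), and the loading area is empty. Now the retainer goes home.

Request:
apply_moves --pt "0.05 -0.07 -0.04 0 0 0" --pt "0.09 -0.131 -0.08 0 0 0" --pt "0.09 -0.131 -0.14 0 0 0" --pt "0.09 -0.131 -0.175 0 0 0" --pt "0.09 -0.131 -0.188 0 0 0" --pt "0.09 -0.131 -0.188 0 0 0" --pt "0.09 -0.131 -0.188 0 0 0" --jaw 0.6

```text
time: 34.58
eef_pos: [0.5758, -0.1253, 0.0602]
tcp_rot: [0.001, 1.0, -0.001, 0.002]
contact_force: [-0.1, -0.8, 0.2]
opening: 0.597
finger_force: 0.0
```

Request:
apply_moves --pt "0 0 0 0 0 0" --pt "0 0 0 0 0 0" --pt "0 0 0 0 0 0" --pt "0 0 0 0 0 0" --pt "0 0 0 0 0 0" --jaw 0

```text
time: 35.2
eef_pos: [0.5752, -0.1245, 0.0597]
tcp_rot: [0.001, 1.0, 0.001, 0.001]
contact_force: [-0.8, 4.2, 6.3]
opening: 0.181
finger_force: 22.6
```

Request:
apply_moves --pt "0 0.005 0.001 0 0 0" --pt "0 0.011 0.001 0 0 0" --pt "0 0.017 0.001 0 0 0" --pt "0 0.023 0.001 0 0 0" --pt "0 0.029 0.001 0 0 0" --pt "0 0.035 0.001 0 0 0" --pt "0 0.04 0.001 0 0 0" --pt "0 0.044 0.001 0 0 0" --pt "0 0.047 0.001 0 0 0" --pt "0 0.047 0.001 0 0 0" --pt "0 0.047 0.001 0 0 0"

```text
time: 36.58
eef_pos: [0.5753, -0.0901, 0.0597]
tcp_rot: [0.0, 1.0, -0.003, 0.001]
contact_force: [2.9, -9.0, 2.5]
opening: 0.183
finger_force: 22.2
```

Request:
apply_moves --pt "0 -0.003 0 0 0 0" --pt "0 -0.003 0 0 0 0" --pt "0 -0.003 0 0 0 0" --pt "0 -0.003 0 0 0 0" --pt "0 -0.003 0.03 0 0 0" --pt "0 -0.003 0.08 0 0 0" --pt "-0.03 0.04 0.15 0 0 0" --pt "-0.09 0.09 0.19 0 0 0" --pt "-0.09 0.09 0.19 0 0 0" --pt "-0.09 0.09 0.19 0 0 0" --jaw 0.45

```text
time: 37.83
eef_pos: [0.5024, -0.0152, 0.2114]
tcp_rot: [0.0, 1.0, -0.0, 0.001]
contact_force: [-0.5, 0.7, -0.0]
opening: 0.448
finger_force: 0.0
```

```bash
python3 - <<'E'
from h import *
print(ctrl.get_state()['eef_pos'])
for n in('wrist','scene','top'): save(ctrl.read_camera(n),n+'9')
f=lambda n,r0,r1,c0,c1,s:cv2.resize(cv2.imread('pics/%s.png'%n)[r0:r1,c0:c1],None,fx=s,fy=s,interpolation=cv2.INTER_CUBIC)
I=[f('wrist9',150,330,150,350,2.0),f('scene9',155,275,155,285,1.6),f('top9',180,265,160,225,2.8)]
h=max(o.shape[0] for o in I);cv2.imwrite('pics/p9.png',np.hstack([np.pad(o,((0,h-o.shape[0]),(0,0),(0,0))) for o in I]))
E
```

```text
[ 0.5024302  -0.01516518  0.21139417]
```

View pics/p9.png

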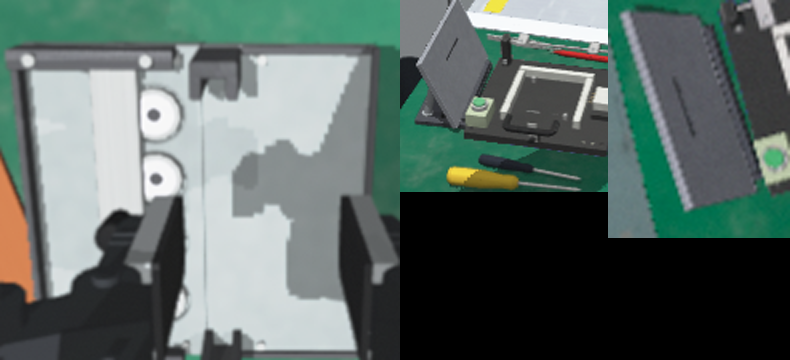

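p9 shows the bar over the discs with its edge about 6 mm past the pocket centres (crop column 139 against hole 153, allowing for parallax). The board is still leaning on the rack, and the screwdrivers have not moved.

```bash
python3 -c "
from plant import ctrl
print(ctrl.sign_off())"
```

```text
the job is handed in; nothing more can be done
None
```

I handed the job in at about 38 s on the robot clock: the gate board leans on the rack, all four discs are in their own pockets, the retainer bar is home, and the screwdrivers were left alone; sign-off returned no verdict.

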